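# Nudge the charger's cradle plate down over its locating pins

## Robot

A 6-joint arm with a two-finger parallel gripper is mounted at the origin on the work surface. World frame = base frame: x ahead of the robot, y to its left, z up, the work surface at z = 0. Lengths are in m, angles in rad, forces in N, time in s.
With the tool pointing down it reaches from about 0.3 to 0.775 m from the base axis. Payload 14.6 kg.
Tool frame: the origin (TCP) lies between the finger pads; the fingertips stand 11 mm ahead of it and the grasp point (between the pads) lies 8 mm behind it; x points along the fingers, z is the direction in which the jaws open and shut, and the axes are right-handed (so a half turn about x gives the same grasp; the last joint's range is limited). The gripper opens to 85 mm and grips with 20 to 120 N. Pads are 22 mm wide; open, the fingers measure 114 mm over their backs; the gripper's body (76 mm by 85 mm) begins 54 mm behind the grasp point. The pads swing forward as they close: fully open they stand 13 mm farther back than shut.
Start: joints at [-1.318, 0.3, 1.521, -0, 1.321, -0.067], TCP at [0.173, -0.522, 0.242] pointing down, gripper open.
Joint ranges: [-3.03, 3.03], [-0.79, 2.21], [0.23, 2.52], [-1.04, 4.18], [0, 3.07], [-2.55, 2.55]. Speed limits (rad/s): [2.22, 2.22, 2.57, 3.14, 3.14, 3.14].

## Interface

Orientations are given as a unit quaternion [w, x, y, z].
In Python, from bench import bot, eyes gives the robot as it stands.
- The arm moves only by the tool send_rows, never from a script. Its argument "motion" is a list of rows, each a list of 7 numbers: the shift along the tool's x, y, z in cm, then the turn, a rotation vector about the tool's x, y, z in degrees, then the closure in counts, from 0 (fully open) to 255 (shut). A call has 1 to 10 rows; each row is the pose to reach, as a shift and turn from the pose commanded when the call began, along the tool's axes at that moment; what a row does not reach only later rows make up. A row lasts 1/8 s, in which the tool goes at most 62.5 mm and 10.7 degrees, less where a joint would pass 70% of its speed; a pose out of reach is approached as far as the arm can. A call with a gripper value outside its range is refused whole. The fingers move at their own pace and stop on an object; "squeeze" is the grip in N (left out, the last holds). Time passes only in rows, so rows that repeat a pose let the fingers close. It gives the time, the measured TCP pose, the force and the opening at its end, in the units of the state.
- bot.sense(): the state, without advancing time (a new reading comes with each control period).
- eyes.snapshot(name): name is "scene" or "side" or "wrist"; returns a dict with "pixels" (420x560x3 uint8, red, green, blue), "range_z" (420x560 float32, m along the optical axis (not along the pixel's ray), 0 where there is no reading), "intrinsics" (3x3 intrinsics, pixels), "rvec" (rotation vector, rad) and "tvec" (3), from world to camera coordinates, as OpenCV has them. Camera axes: x right, y down, z forward; pixel columns grow to the right and rows downward; lengths in m; the calibration is good to about 2 mm. The wrist camera is an equidistant fisheye: a pixel r from the principal point sees the ray r / f radians off the axis. A picture is of the moment at which its call begins.
- bot.close_job(): hands the job in, once; it reports no verdict.
The state is a dict: "clock": time; "q": joint angles; "joint_vel": joint speeds; "joint_torque": joint torques, N m; "tcp_pos": TCP position; "orientation": TCP orientation; "force": force on the tool from outside, world axes, zero at the start; "wrist_torque": the same for the moment, N m; "gripper_width": finger opening in m.
Only numpy, scipy, OpenCV 4.12 (cv2) and the standard library are available. Lean on these libraries where they do the work, as an engineer would, in place of code of your own. Each camera call takes 0.05 s, during which the arm holds its last target. There are 200 camera calls.

## Task

The white cradle plate of the oximeter charger has been put back askew after cleaning and is riding on top of the two locating pins. With the fingertips, nudge it gently across the base until both of its holes drop over the pins and it lies flat on the deck. Slide it only, do not lift it, and leave the things lying around the charger where they are.

Things in the scene. Friction and masses are not known exactly. Their poses are not given: they have to be found in the camera images.
- base: Grey desktop charger, fixed to the desk. Origin: on the desk under the middle of its flat deck; x points to its back (away from the robot, up to 0.22 rad askew), y to its left, z up. Deck 185 mm in x by 350 mm in y, its top 12 mm above the desk, open at the front and both ends. Behind the deck stands the electronics housing, 350 mm long, 47 mm high, 52 mm deep, with a black top.
- backstop (a point): Middle of the straight, upright front face of the housing, at deck height (base x = +92.5 mm, y = 0). The plate's rear edge can be pushed against this face. An orange mark on top of the housing shows the middle of its length.
- pin_left (a point): Foot, on the deck, of the steel locating pin for the round hole: base x = +56.5, y = +82 mm. Pin 9 mm thick and 8 mm tall, upper half tapered.
- pin_right (a point): Foot of the like pin for the slot: base x = +56.5, y = -82 mm.
- plate: Loose white plastic cradle plate, 146 (x) by 250 (y) by 8 mm thick, about 0.3 kg, with four oblong wells through it (62 x 36 mm, at x = -12 mm, y = -72, -24, 24, 72 mm). Origin: centre of its underside; axes as the base's when seated. An orange mark at the middle of its rear (+x) edge faces the housing's mark when seated. It slides under 2 to 6 N.
- plate_rear (a point): Middle of the plate's rear edge, on the underside. At the start the rear part of the plate rests on the pin tops and its front edge on the deck (about 4 degrees tilt); it is 12 to 26 mm short of its place towards the front, 13 to 35 mm off to the left or right, and up to 0.06 rad askew.
- hole_round (a point): Centre of the plate's round hole (13 mm wide, right through), on the underside: plate x = +38, y = +82 mm.
- hole_slot (a point): Centre of the plate's slot (13 mm in x, 20.5 mm in y, right through), on the underside: plate x = +38, y = -82 mm. An edge of a hole or slot may catch lightly on a pin while the plate slides: a push of 6 to 9 N carries it over. Seated, the pins stop it firmly.
- seat (a point): Where the plate's origin lies when seated: base x = +18.5 mm, y = 0, on the deck. Seated, the plate lies flat, its rear edge 1 mm clear of the housing. Pushed square against the housing, its holes are in line with the pins front to back, and it has only to slide along the housing until it drops.
- rear_left (a point): Plate's rear left corner, on the underside.
- rear_right (a point): Plate's rear right corner, on the underside.
- oximeter_blue: fingertip pulse oximeter with a blue lower shell, 60 x 34 x 30 mm, loose on the desk beside the base; origin under its centre. Leave alone.
- oximeter_green: the same with a green lower shell, loose on the desk beside the base. Leave alone.
- thermometer: white stick thermometer with a steel tip, 130 x 22 x 12 mm, lying loose on the desk beside the base; origin under its middle. Leave alone.
- sanitizer: white pump bottle with a red head, 60 mm diameter, 135 mm tall, standing on the desk beside the base; origin under its centre. Leave alone.

How it is judged:
By the outcome, as a careful person would: the job done as asked, in the order asked, and still so for the second after the job is handed in, with the robot touching nothing.
It also fails if it takes over 51 s, if anything falls off the work surface, if the arm or the gripper's body presses on something with over 40 N, if the wrist force passes 120 N, or if a joint passes its speed limit or range.

## Working session

There is one attempt and no reset: what is moved stays moved. The work goes in short steps, Python scripts to look and compute and a tool call to move; the robot and the scene stay as the last step left them, time stands still between calls to the robot, and variables do not carry over. Pictures are saved under pics/ and viewed, about 8 in all and at most 12, crops included, and the job is handed in when it is done.

Besides the shell and the picture viewer there is one more tool, called after "Emit:" by a JSON object that holds its "name" and its "arguments", one argument or row to a line. send_rows: Moves the arm, as the interface text tells. Its arguments: {"type":"object","properties":{"motion":{"type":"array","items":{"type":"array","items":{"type":"number"}}},"squeeze":{"type":"number"}},"required":["motion"]}

```bash
mkdir -p pics; ls
cat > h.py <<'E'
import numpy as np, cv2
from bench import bot, eyes
from scipy.spatial.transform import Rotation as R
def snap(n,save=None):
    s=eyes.snapshot(n)
    if save: cv2.imwrite(f'pics/{save}.png',s['pixels'][:,:,::-1])
    return s
def pts(s):  # world points per pixel (pinhole)
    K=s['intrinsics'];z=s['range_z'];v,u=np.mgrid[:z.shape[0],:z.shape[1]]
    c=np.stack([(u-K[0,2])/K[0,0]*z,(v-K[1,2])/K[1,1]*z,z],-1)
    Rm=cv2.Rodrigues(np.array(s['rvec'],float))[0]
    return (c-np.array(s['tvec']).ravel())@Rm
E
python3 - <<'E'
from h import *
st=bot.sense();print(st['clock'],st['tcp_pos'],R.from_quat(np.roll(st['orientation'],-1)).as_matrix().round(3),st['force'])
for n in ['scene','side']:
    s=snap(n,n+'0');print(n,s['intrinsics'],s['rvec'],s['tvec'])
    np.savez(n+'0.npz',**s)
E
```

```text
pics
0.0 [ 0.17284804 -0.52189665  0.24172163] [[-0.     0.949  0.314]
 [ 0.001  0.314 -0.949]
 [-1.     0.    -0.001]] [ 0.40944916 -0.29670241 -0.17534848]
scene [[535.79584805   0.         276.3334581 ]
 [  0.         535.79584805 198.11337968]
 [  0.           0.           1.        ]] [ 1.87532621  1.74828923 -0.62636835] [-0.09002701 -0.40001662  1.54594916]
side [[505.54114663   0.         275.99636296]
 [  0.         505.54114663 209.91017106]
 [  0.           0.           1.        ]] [ 0.16650224 -2.70390436  1.43244203] [0.56190085 0.0802174  1.37444119]
```

View pics/scene0.png

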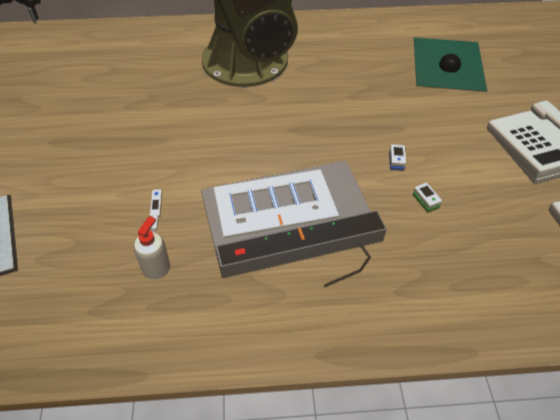

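View pics/side0.png

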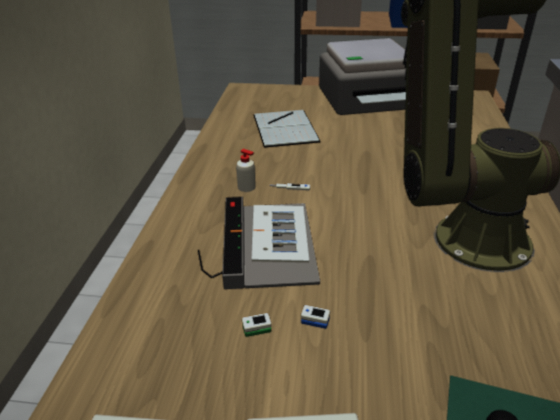

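The scene view shows the plate around (275,200), shifted towards image left (robot's right, -y). The housing's orange mark is near (301,234), the plate's near (281,219). The oximeters are on the left at (398,157) and (428,196). The bottle and thermometer are on the right at (152,255) and (156,205). Next I measure.

```bash
cat >> h.py <<'E'
def measure(save=None,verbose=True):
    """fit housing top & plate from scene view; returns base(x,y,yaw), plate(x,y,yaw)"""
    s=snap('scene',save);P=pts(s);px=s['pixels'].astype(int);hsv=cv2.cvtColor(s['pixels'],cv2.COLOR_RGB2HSV)
    return s,P,px,hsv
E
python3 - <<'E'
from h import *
s=np.load('scene0.npz');P=pts(s);px=s['pixels'];hsv=cv2.cvtColor(px,cv2.COLOR_RGB2HSV)
roi=np.zeros(px.shape[:2],bool);roi[155:280,195:390]=1
org=roi&(abs(hsv[...,0].astype(int)-12)<8)&(hsv[...,1]>190)&(hsv[...,2]>150)
n,l,st,c=cv2.connectedComponentsWithStats(org.astype(np.uint8))
for i in range(1,n):
    if st[i,4]>5: print('org',c[i],st[i,4],P[l==i].mean(0))
def rect(m,name):
    m=cv2.morphologyEx(m.astype(np.uint8),cv2.MORPH_OPEN,np.ones((2,2)))
    n,l,st,c=cv2.connectedComponentsWithStats(m);i=1+st[1:,4].argmax();m=l==i
    q=P[m];r=cv2.minAreaRect((q[:,:2]*1000).astype(np.float32));print(name,st[i],r,'z',np.percentile(q[:,2],[5,50,95]).round(4));return m
z=P[...,2]
for a in (.005,.02,.045): pass
print(np.histogram(z[roi],bins=np.arange(-.005,.06,.003)))
rect(roi&(z>.042)&(z<.056),'housing')
rect(roi&(z>.007)&(z<.04)&(hsv[...,2]>150)&(hsv[...,1]<60),'plate')
rect(roi&(z>.007)&(z<.04),'deck')
for uv in [(281,219),(301,234),(241,220),(315,208),(260,195),(210,200),(152,255),(156,205)]: print(uv,px[uv[1],uv[0]],P[uv[1],uv[0]].round(4))
big=cv2.resize(px[155:275,195:390],None,fx=4,fy=4,interpolation=cv2.INTER_CUBIC);cv2.imwrite('pics/crop0.png',big[:,:,::-1])
E
```

```text
org [301.42857143 235.42857143] 7 [0.66673431 0.09381106 0.05008777]
(array([ 744, 5075, 3812,  500,  510, 2244, 1756,  429,  895, 1307, 1660,
        998,  225,  150,  128,  158,  395, 1907, 1293,   85,    0]), array([-0.005, -0.002,  0.001,  0.004,  0.007,  0.01 ,  0.013,  0.016,
        0.019,  0.022,  0.025,  0.028,  0.031,  0.034,  0.037,  0.04 ,
        0.043,  0.046,  0.049,  0.052,  0.055,  0.058]))
housing [ 217  212  171   57 3710] ((881.66064453125, 6.10833740234375), (312.1556091308594, 768.3948974609375), 66.45759582519531) z [0.0419 0.0484 0.0515]
plate [ 214  170  126   68 4198] ((873.3004150390625, 83.89000701904297), (822.8748168945312, 263.4561767578125), 5.979061603546143) z [0.0186 0.0255 0.0303]
deck [ 202  162  170   85 8745] ((859.181884765625, 117.74877166748047), (832.285888671875, 361.7484436035156), 7.893205642700195) z [0.0104 0.0204 0.0302]
(281, 219) [212 155 125] [0.606  0.0571 0.029 ]
(301, 234) [206 122  51] [0.6634 0.0933 0.0505]
(241, 220) [137 131 121] [ 0.595  -0.0283  0.0188]
(315, 208) [145 140 134] [0.5668 0.1356 0.0106]
(260, 195) [145 138 132] [0.522  0.0163 0.0117]
(210, 200) [144 135 128] [ 0.5278 -0.096   0.0105]
(152, 255) [145 135 117] [ 0.7176 -0.1971  0.0856]
(156, 205) [64 54 46] [ 0.538  -0.2142  0.0155]
```

View pics/crop0.png

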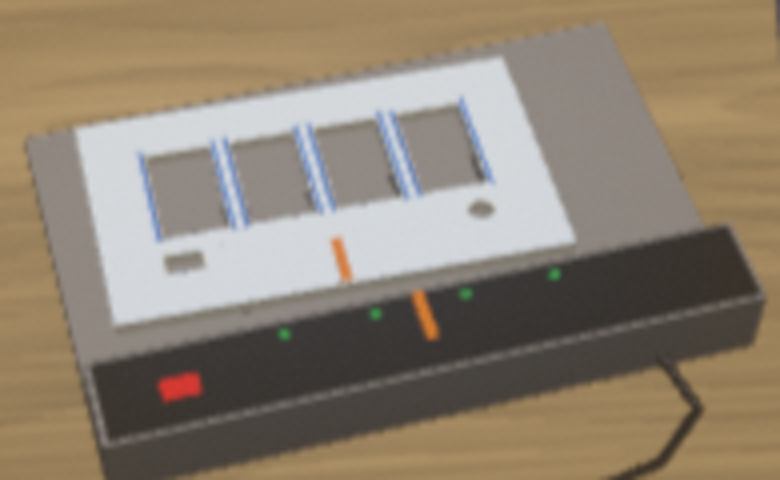

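```bash
cat >> h.py <<'E'
def ray(s,uv,z):
    Rm=cv2.Rodrigues(np.array(s['rvec'],float))[0];t=np.array(s['tvec']).ravel()
    d=Rm.T@np.linalg.solve(s['intrinsics'],[uv[0],uv[1],1.]);o=-Rm.T@t
    return o+d*(z-o[2])/d[2]
def crop2full(c,u0=195,v0=155,f=4): return (u0+(c[0]+.5)/f-.5, v0+(c[1]+.5)/f-.5)
def fitrect(W,M):
    """rigid 2D fit: world = Rz(yaw) M + t"""
    W,M=np.array(W)[:,:2],np.array(M,float);a=W-W.mean(0);b=M-M.mean(0)
    yaw=np.arctan2((b[:,0]*a[:,1]-b[:,1]*a[:,0]).sum(),(a*b).sum())
    r=np.array([[np.cos(yaw),-np.sin(yaw)],[np.sin(yaw),np.cos(yaw)]])
    t=W.mean(0)-r@M.mean(0);return t,yaw,(W-(M@r.T+t))
E
python3 - <<'E'
from h import *
s=np.load('scene0.npz')
H=[(92,365),(727,227),(762,297),(108,442)]
MH=[(.0925,-.175),(.0925,.175),(.1445,.175),(.1445,-.175)]
tb,yb,e=fitrect([ray(s,crop2full(c),.047) for c in H],MH);print('base',tb,yb,(e*1000).round(1).tolist())
D=[(605,24),(26,137)]
te,ye,e=fitrect([ray(s,crop2full(c),.012) for c in D],[(-.0925,.175),(-.0925,-.175)]);print('deckfront',te,ye,(e*1000).round(1).tolist())
Pl=[((76,129),.020),((503,57),.020),((575,242),.0302),((114,325),.0302)]
c=np.cos(.07)
tp,yp,e=fitrect([ray(s,crop2full(c),z) for c,z in Pl],[(-.073*c,-.125),(-.073*c,.125),(.073*c,.125),(.073*c,-.125)]);print('plate',tp,yp,(e*1000).round(1).tolist())
r=lambda y:np.array([[np.cos(y),-np.sin(y)],[np.sin(y),np.cos(y)]])
print('plate in base',r(yb).T@(tp-tb),yp-yb,'seat',tb+r(yb)@[.0185,0])
print([ray(s,crop2full(q),z)[:2].round(4).tolist() for q,z in [((184,262),.0278),((481,208),.0278),((342,280),.0302),((418,292),.047)]])
print('pins',tb+r(yb)@[.0565,.082],tb+r(yb)@[.0565,-.082])
E
```

```text
base [0.55278175 0.07290739] 0.19075575856581933 [[1.7, 5.2], [3.0, -3.8], [-1.5, -4.4], [-3.3, 3.0]]
deckfront [0.55317847 0.07194438] 0.18821412123004033 [[0.2, -1.1], [-0.2, 1.1]]
plate [0.55117993 0.04679433] 0.14936989323630767 [[-0.0, 0.5], [-1.2, 0.7], [0.4, -1.0], [0.7, -0.2]]
plate in base [-0.00652383 -0.02533569] -0.04138586532951166 seat [0.57094619 0.076415  ]
[[0.6022, -0.0288], [0.5765, 0.1332], [0.6217, 0.054], [0.6446, 0.0914]]
pins [0.59270963 0.16413246] [0.62380419 0.00310722]
```

The plate is about 25 mm short, 25 mm to the right and -0.04 rad askew in the base frame. The model fits agree to about 1–5 mm. The plan has two pushes:
1. With the jaws open as a two-point pusher, push the front edge square against the housing.
2. Push the right edge towards the left.

First I travel to the front of the plate.

Emit:
{"name": "send_rows", "arguments": {
  "motion": [
    [2, 4.4, -4.3, 1, 0, 0, 0],
    [4, 9, -8.8, 2, 0, 0, 0],
    [6, 14, -13.7, 4, 0, 0, 0],
    [8, 19, -18.6, 5, 0, 0, 0],
    [8, 24, -23.5, 6, 0, 0, 0],
    [8, 29, -28.4, 7.4, 0, 0, 0],
    [8, 34, -33.3, 7.4, 0, 0, 0],
    [8, 39, -38.2, 7.4, 0, 0, 0],
    [8, 44.2, -43.3, 7.4, 0, 0, 0],
    [8, 44.2, -43.3, 7.4, 0, 0, 0]
  ]
}}

```text
clock: 1.35
tcp_pos: [0.4547, 0.0258, 0.1623]
orientation: [0.545, 0.45, 0.545, -0.45]
force: [1.7, -0.6, -0.1]
gripper_width: 0.0857
```

Run:
```python
from h import *
st=bot.sense();m=R.from_quat(np.roll(st['orientation'],-1)).as_matrix();print(st['clock'],st['tcp_pos'],m.round(3),st['force'],st['gripper_width'])
w=snap('wrist','w1')
```

```text
1.35 [0.45474807 0.02583303 0.16230906] [[ 0.     0.982  0.19 ]
 [-0.     0.19  -0.982]
 [-1.     0.     0.   ]] [ 1.70576135 -0.64587503 -0.10731456] 0.08567123348542749
```

View pics/w1.png

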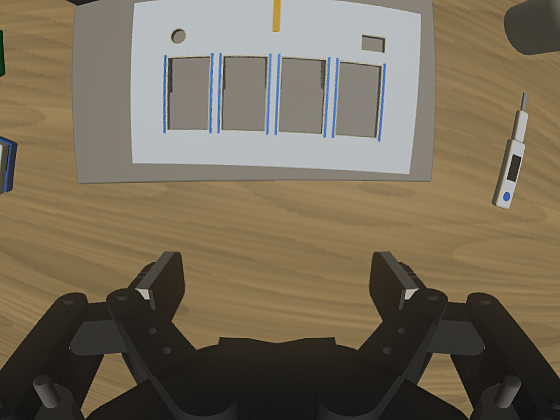

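The wrist view shows the plate on the deck with the jaws in front of it and parallel to its front edge. I descend in front of the deck, then check how high the fingertips really stand when open.

Emit:
{"name": "send_rows", "arguments": {
  "motion": [
    [4, -0.5, 0, 0, 0, 0, 0],
    [8, -0.5, 0, 0, 0, 0, 0],
    [12, -0.5, 0, 0, 0, 0, 0],
    [13.2, -0.5, 0, 0, 0, 0, 0],
    [13.2, -0.5, 0, 0, 0, 0, 0]
  ]
}}

```text
clock: 2.02
tcp_pos: [0.4493, 0.0227, 0.0304]
orientation: [0.545, 0.45, 0.546, -0.45]
force: [-0.4, -0.2, 0.9]
gripper_width: 0.0854
```

Run:
```python
from h import *
st=bot.sense();print(st['clock'],st['tcp_pos'],st['force'])
s=snap('side');P=pts(s);px=s['pixels']
t=st['tcp_pos']
m=(abs(P[...,0]-t[0])<.06)&(abs(P[...,1]-t[1])<.09)&(P[...,2]>.006)&(P[...,2]<.06)&(P[...,0]<t[0]+.02)
v,u=np.where(m);print(m.sum(),np.percentile(P[m],[2,10,50,98],axis=0).round(4))
cv2.imwrite('pics/s2.png',cv2.resize(px[180:300,215:365],None,fx=5,fy=5,interpolation=cv2.INTER_CUBIC)[:,:,::-1])
```

```text
2.025 [0.44930078 0.02269815 0.0304151 ] [-0.38165441 -0.22361964  0.92678611]
135 [[ 0.4314 -0.0188  0.0073]
 [ 0.4357  0.0545  0.0091]
 [ 0.4536  0.0755  0.035 ]
 [ 0.4691  0.1092  0.059 ]]
```

View pics/s2.png

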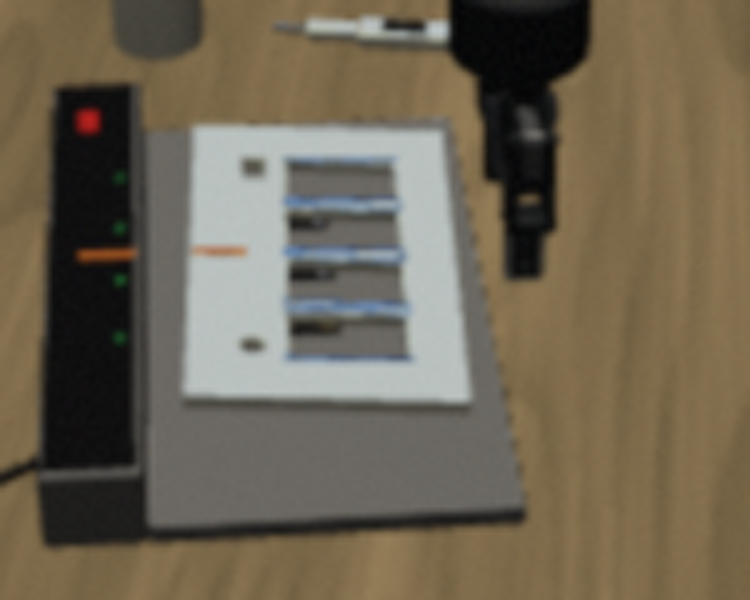

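Run:
```python
from h import *
s=snap('side');st=bot.sense();t=np.array(st['tcp_pos'])
b=np.array([-.189,.982,0])
for off in (.043,.057):
  for z in (.015,.02,.025,.03,.035):
    q=t+b*off;q[2]=z
    p=cv2.projectPoints(q[None],np.array(s['rvec'],float),np.array(s['tvec'],float),s['intrinsics'],None)[0].ravel()
    print(off,z,((p-[215,180]+.5)*5-.5).round(0))
```

```text
0.043 0.015 [520. 295.]
0.043 0.02 [520. 288.]
0.043 0.025 [521. 280.]
0.043 0.03 [521. 273.]
0.043 0.035 [521. 266.]
0.057 0.015 [523. 311.]
0.057 0.02 [524. 304.]
0.057 0.025 [524. 296.]
0.057 0.03 [524. 289.]
0.057 0.035 [525. 281.]
```

The open tips stand at roughly TCP height (0.028–0.033 at TCP 0.0304), as the swing-back predicts. I go down 1.6 cm, then creep over the deck edge while watching the force.

Emit:
{"name": "send_rows", "arguments": {
  "motion": [
    [0.8, 0, 0, 0, 0, 0, 0],
    [1.6, 0, 0, 0, 0, 0, 0],
    [1.6, 0, 0, 0, 0, 0, 0],
    [1.6, 0.5, 0, 0, 0, 0, 0],
    [1.6, 0.8, 0, 0, 0, 0, 0],
    [1.6, 1.0, 0, 0, 0, 0, 0],
    [1.6, 1.2, 0, 0, 0, 0, 0],
    [1.6, 1.2, 0, 0, 0, 0, 0]
  ]
}}

```text
clock: 3.12
tcp_pos: [0.4612, 0.025, 0.0143]
orientation: [0.545, 0.45, 0.545, -0.45]
force: [-0.0, -0.7, 0.3]
gripper_width: 0.0855
```

Emit:
{"name": "send_rows", "arguments": {
  "motion": [
    [0, 0.2, 0, 0, 0, 0, 0],
    [0, 0.4, 0, 0, 0, 0, 0],
    [0, 0.6, 0, 0, 0, 0, 0],
    [0, 0.8, 0, 0, 0, 0, 0],
    [0, 1.0, 0, 0, 0, 0, 0],
    [0, 1.2, 0, 0, 0, 0, 0],
    [0, 1.2, 0, 0, 0, 0, 0]
  ]
}}

```text
clock: 4.0
tcp_pos: [0.473, 0.0273, 0.0143]
orientation: [0.545, 0.45, 0.545, -0.45]
force: [0.3, -0.4, 0.2]
gripper_width: 0.0853
```

Emit:
{"name": "send_rows", "arguments": {
  "motion": [
    [0, 0.15, 0, 0, 0, 0, 0],
    [0, 0.3, 0, 0, 0, 0, 0],
    [0, 0.45, 0, 0, 0, 0, 0],
    [0, 0.6, 0, 0, 0, 0, 0]
  ]
}}

```text
clock: 4.5
tcp_pos: [0.4788, 0.0285, 0.0143]
orientation: [0.545, 0.45, 0.545, -0.45]
force: [-1.5, -0.7, -0.5]
gripper_width: 0.0854
```

Run:
```python
from h import *
s=snap('side');px=s['pixels']
w=snap('wrist')['pixels']
a=cv2.resize(px[190:280,215:345],(800,554),interpolation=cv2.INTER_CUBIC)
cv2.imwrite('pics/s3.png',cv2.hconcat([cv2.resize(a,(520,360)),cv2.resize(w[:330,80:480],(436,360))])[:,:800,::-1] if 0 else np.vstack([cv2.resize(a,(400,277)),cv2.resize(w[:,80:480],(400,323))])[:600,:,::-1])
```

```text
(no output)
```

View pics/s3.png

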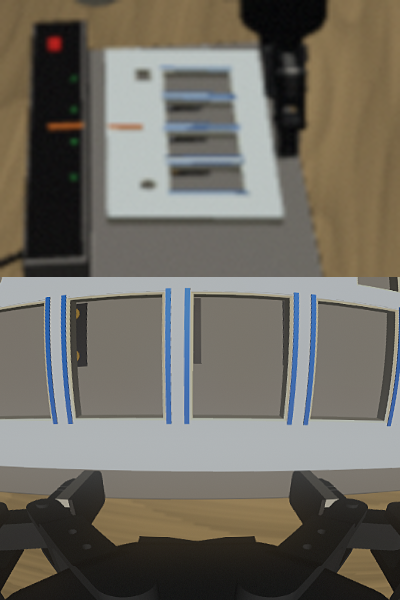

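The side view shows the fingertips just reaching the plate's front edge, near (290,130) in the crop. I keep pushing with force checks.

Emit:
{"name": "send_rows", "arguments": {
  "motion": [
    [0, 0.15, 0, 0, 0, 0, 0],
    [0, 0.3, 0, 0, 0, 0, 0],
    [0, 0.45, 0, 0, 0, 0, 0],
    [0, 0.6, 0, 0, 0, 0, 0],
    [0, 0.75, 0, 0, 0, 0, 0],
    [0, 0.9, 0, 0, 0, 0, 0]
  ]
}}

```text
clock: 5.35
tcp_pos: [0.4877, 0.0302, 0.0143]
orientation: [0.545, 0.45, 0.545, -0.45]
force: [-1.9, 0.0, 0.3]
gripper_width: 0.0854
```

```bash
cat >> h.py <<'E'
TB=np.array([.5530,.0724]);YB=.189
def tobase(p,yaw=YB):
    c,s_=np.cos(yaw),np.sin(yaw);return np.array([[c,s_],[-s_,c]])@(np.array(p)[:2]-TB)
def platepose(zr=.0302):
    """scene camera: white-plate quad corners -> base frame"""
    s=snap('scene');px=s['pixels'];hsv=cv2.cvtColor(px,cv2.COLOR_RGB2HSV)
    m=np.zeros(px.shape[:2],np.uint8);m[155:280,195:390]=((hsv[...,2]>175)&(hsv[...,1]<45))[155:280,195:390]
    n,l,st,c=cv2.connectedComponentsWithStats(m);m=(l==1+st[1:,4].argmax()).astype(np.uint8)
    cnt=max(cv2.findContours(m,cv2.RETR_EXTERNAL,cv2.CHAIN_APPROX_NONE)[0],key=cv2.contourArea)
    h=cv2.convexHull(cnt);eps=2.
    while len(q:=cv2.approxPolyDP(h,eps,True))>4: eps+=.5
    q=q.reshape(-1,2).astype(float);o=q.mean(0)
    # refine: fit lines to each side's points
    L=[];C=h.reshape(-1,2) if 0 else cnt.reshape(-1,2).astype(float)
    for i in range(4):
        a,b=q[i],q[(i+1)%4];d=b-a;ln=np.hypot(*d);t=(C-a)@d/ln**2;r=((C-a)@np.array([-d[1],d[0]])/ln)
        k=C[(t>.1)&(t<.9)&(abs(r)<2.)];vx,vy,x,y=cv2.fitLine(k.astype(np.float32),cv2.DIST_HUBER,0,.01,.01).ravel();
        nn=np.array([-vy,vx]);p0=np.array([x,y]);nn*=np.sign((p0-o)@nn);L.append(np.r_[nn,-(nn@(p0+.5*nn))])
    q=[np.cross(L[i-1],L[i]) for i in range(4)];q=np.array([v[:2]/v[2] for v in q])
    # order by base coords
    zs=[];M=[];W=[]
    cc=np.cos(.07)
    for u in q:
        b=tobase(ray(s,u,.025));c0=tobase(ray(s,o,.025));sx=np.sign(b-c0)
        M.append(sx*[.073,.125]);W.append(ray(s,u,.020 if sx[0]<0 else zr))
    t,y,e=fitrect(W,M);return tobase(t),y-YB,e
E
python3 - <<'E'
from h import *
p,y,e=platepose();print('plate',(p*1000).round(1),y.round(4),(e*1000).round(1).tolist(),'tcp',tobase(bot.sense()['tcp_pos'])*1000,bot.sense()['force'])
E
```

```text
plate [  8.7 -21.7] 0.0063 [[-1.2, 0.5], [-1.2, -0.7], [1.3, -0.5], [1.1, 0.8]] tcp [-71.8896573  -29.20878353] [-0.2755067  -0.54907016 -0.71934017]
```

The plate is moving as planned: x = 8.7 mm and yaw about 0. About 11 mm remain to the housing.

Emit:
{"name": "send_rows", "arguments": {
  "motion": [
    [0, 0.15, 0, 0, 0, 0, 0],
    [0, 0.3, 0, 0, 0, 0, 0],
    [0, 0.45, 0, 0, 0, 0, 0],
    [0, 0.6, 0, 0, 0, 0, 0],
    [0, 0.75, 0, 0, 0, 0, 0],
    [0, 0.9, 0, 0, 0, 0, 0]
  ]
}}

```text
clock: 6.15
tcp_pos: [0.495, 0.0316, 0.0139]
orientation: [0.544, 0.449, 0.546, -0.451]
force: [-17.1, -6.1, 9.2]
gripper_width: 0.0855
```

Emit:
{"name": "send_rows", "arguments": {
  "motion": [
    [0, 0.1, 0, 0, 0, 0, 0],
    [0, 0.2, 0, 0, 0, 0, 0]
  ]
}}

```text
clock: 6.4
tcp_pos: [0.4953, 0.0316, 0.0136]
orientation: [0.543, 0.448, 0.547, -0.452]
force: [-29.7, -9.4, 18.5]
gripper_width: 0.0856
```

Run:
```python
from h import *
p,y,e=platepose();print('plate',(p*1000).round(1),y.round(4),(e*1000).round(1).tolist(),'tcp',tobase(bot.sense()['tcp_pos'])*1000,bot.sense()['force'])
```

```text
plate [ 12.2 -21.8] 0.0052 [[-4.8, 0.0], [-4.4, -1.9], [4.7, 0.5], [4.6, 1.3]] tcp [-64.41098707 -29.20681827] [-26.69287504  -9.25131786  17.62381566]
```

The force is up, so the plate is against something. I back off and look before continuing.

Emit:
{"name": "send_rows", "arguments": {
  "motion": [
    [0, -0.2, 0, 0, 0, 0, 0],
    [0, -0.4, 0, 0, 0, 0, 0],
    [0, -1.0, 0, 0, 0, 0, 0],
    [0, -2.0, 0, 0, 0, 0, 0],
    [-1, -2.5, 0, 0, 0, 0, 0],
    [-4, -2.5, 0, 0, 0, 0, 0],
    [-9, -4, 0, 0, 0, 0, 0],
    [-13, -6, 0, 0, 0, 0, 0],
    [-15, -8, 0, 0, 0, 0, 0],
    [-15, -8, 0, 0, 0, 0, 0]
  ]
}}

```text
clock: 7.7
tcp_pos: [0.4197, 0.0169, 0.1662]
orientation: [0.546, 0.451, 0.544, -0.449]
force: [0.4, 0.1, 0.4]
gripper_width: 0.0854
```

Run:
```python
from h import *
print(bot.sense()['tcp_pos'],bot.sense()['force'])
p,y,e=platepose();print('plate',(p*1000).round(1),y.round(4),(e*1000).round(1).tolist())
s=snap('scene');px=s['pixels'];np.savez('scene4.npz',**s)
a=cv2.resize(px[155:275,195:390],None,fx=4,fy=4,interpolation=cv2.INTER_CUBIC)
cv2.imwrite('pics/s4.png',a[:,:,::-1])
```

```text
[0.41972181 0.0169208  0.16618913] [0.40854947 0.13100178 0.3514391 ]
plate [ 12.  -21.5] 0.0069 [[-4.5, -0.3], [-4.5, -1.4], [4.6, 0.6], [4.4, 1.1]]
```

View pics/s4.png

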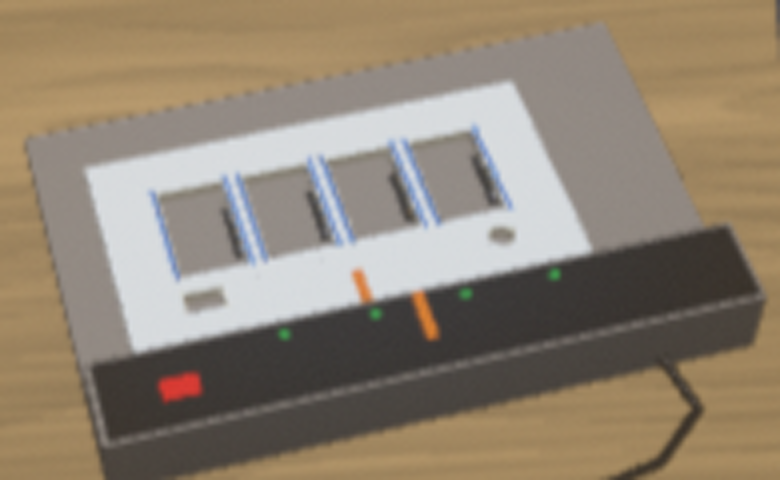

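The plate's rear edge is now hidden behind the housing's top edge, around (130,350)–(590,250). That explains the fit residuals, so I use the front corners and holes instead.

Run:
```python
from h import *
s=np.load('scene4.npz')
W=[ray(s,crop2full(c),z) for c,z in [((86,168),.020),((513,82),.020),((204,299),.0278),((501,235),.0278)]]
t,y,e=fitrect(W,[(-.073,-.125),(-.073,.125),(.038,-.082),(.038,.082)])
print(tobase(t)*1000,y-YB,(e*1000).round(1).tolist())
print('seat',TB+np.array([np.cos(YB),np.sin(YB)])*.0185)
t=bot.sense()['tcp_pos'];print('tcp base',tobase(t)*1000)
```

```text
[ 17.71478708 -21.61776742] 0.001901181272901259 [[0.3, 0.5], [0.2, 0.2], [-0.0, -0.3], [-0.5, -0.5]]
seat [0.57117056 0.07587572]
tcp base [-141.03087931  -29.34997879]
```

Run:
```python
from h import *
st=bot.sense();print(st['q'].round(3) if hasattr(st['q'],'round') else st['q'])
m=R.from_quat(np.roll(st['orientation'],-1)).as_matrix();print(m.round(3))
c,s=np.cos(YB),np.sin(YB);tgt=np.r_[TB+np.array([[c,-s],[s,c]])@[.005,-.177],.12]
print(m.T@(tgt-st['tcp_pos'])*100)
s=snap('scene');P=pts(s);hsv=cv2.cvtColor(s['pixels'],cv2.COLOR_RGB2HSV)
k=(P[...,2]>.05)&(P[...,0]>.55)&(P[...,1]<-.1)&(P[...,1]>-.35)&(P[...,2]<.16);print(k.sum(),np.percentile(P[k],[3,50,97],axis=0).round(3),'bottle base',tobase(np.median(P[k],0)))
```

```text
[-0.047  0.099  1.958  0.     1.084  1.334]
[[ 0.001  0.982  0.189]
 [ 0.     0.189 -0.982]
 [-1.     0.001  0.   ]]
[ 4.45343707 14.5776891  14.78592507]
1075 [[ 0.673 -0.229  0.054]
 [ 0.704 -0.201  0.092]
 [ 0.721 -0.179  0.136]] bottle base [ 0.09667619 -0.2964599 ]
```

Emit:
{"name": "send_rows", "arguments": {
  "motion": [
    [0, 1.5, 1.5, -10, 0, 0, 0],
    [0, 3, 3, -20, 0, 0, 0],
    [0, 4.5, 4.5, -30, 0, 0, 0],
    [0, 6, 6, -40, 0, 0, 0],
    [0, 7.5, 7.5, -50, 0, 0, 0],
    [0, 9, 9, -60, 0, 0, 0],
    [0, 10.5, 10.5, -70, 0, 0, 0],
    [0, 12, 12.2, -80, 0, 0, 0],
    [0, 14.6, 14.8, -90, 0, 0, 0],
    [0, 14.6, 14.8, -90, 0, 0, 0]
  ]
}}

```text
clock: 9.1
tcp_pos: [0.5922, -0.1015, 0.1623]
orientation: [0.703, -0.067, 0.705, 0.068]
force: [0.3, -0.2, 0.3]
gripper_width: 0.0854
```

Run:
```python
from h import *
st=bot.sense();m=R.from_quat(np.roll(st['orientation'],-1)).as_matrix();print(st['q'],m.round(3),st['tcp_pos'],tobase(st['tcp_pos']))
snap('wrist','w5')
```

```text
[-2.30712481e-01  4.85464209e-01  1.45611988e+00 -1.28036853e-05
  1.20203956e+00 -4.22383612e-01] [[-0.002 -0.191  0.982]
 [ 0.     0.982  0.191]
 [-1.     0.001 -0.002]] [ 0.59221171 -0.1015143   0.1623157 ] [ 0.00583899 -0.17818431]
```

View pics/w5.png

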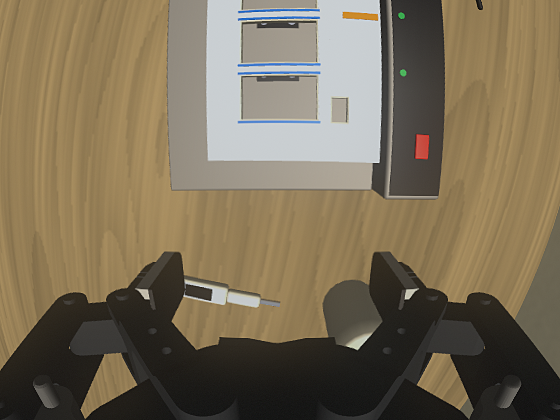

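The wrist view shows the plate square to the housing, with its right edge ahead at v≈160 and clear room to descend. The thermometer and bottle are well behind the fingers.

Emit:
{"name": "send_rows", "arguments": {
  "motion": [
    [4, 0, 0.2, 0, 0, 0, 0],
    [8, 0, 0.2, 0, 0, 0, 0],
    [12, 0, 0.2, 0, 0, 0, 0],
    [14, 0, 0.2, 0, 0, 0, 0],
    [14.65, 0, 0.2, 0, 0, 0, 0],
    [14.65, 0, 0.2, 0, 0, 0, 0],
    [14.65, 0.5, 0.2, 0, 0, 0, 0],
    [14.65, 1.0, 0.2, 0, 0, 0, 0],
    [14.65, 1.5, 0.2, 0, 0, 0, 0],
    [14.65, 1.8, 0.2, 0, 0, 0, 0]
  ]
}}

```text
clock: 10.4
tcp_pos: [0.5898, -0.0821, 0.018]
orientation: [0.704, -0.067, 0.704, 0.067]
force: [0.3, -0.3, -0.3]
gripper_width: 0.0853
```

Emit:
{"name": "send_rows", "arguments": {
  "motion": [
    [0, 0.15, 0, 0, 0, 0, 0],
    [0, 0.3, 0, 0, 0, 0, 0],
    [0, 0.45, 0, 0, 0, 0, 0],
    [0, 0.6, 0, 0, 0, 0, 0],
    [0, 0.75, 0, 0, 0, 0, 0],
    [0, 0.9, 0, 0, 0, 0, 0]
  ]
}}

```text
clock: 11.15
tcp_pos: [0.5881, -0.0736, 0.0178]
orientation: [0.704, -0.067, 0.704, 0.067]
force: [0.2, -1.7, -0.4]
gripper_width: 0.0853
```

```bash
cat >> h.py <<'E'
def look(name):
    st=bot.sense();print(st['clock'],'tcp base',(tobase(st['tcp_pos'])*1000).round(1),'z',st['tcp_pos'][2].round(4),'F',np.round(st['force'],1))
    s=snap('scene');np.savez('last.npz',**s)
    cv2.imwrite(f'pics/{name}.png',cv2.resize(s['pixels'][155:275,195:390],None,fx=4,fy=4,interpolation=cv2.INTER_CUBIC)[:,:,::-1])
    P=pts(s)
    # heights across plate near both rear corners, in base frame
    c,s_=np.cos(YB),np.sin(YB);B=(P[...,:2]-TB)@np.array([[c,-s_],[s_,c]])
    for x in (-.045,.045,.06):
        print(x,[(y,round(float(np.median(P[...,2][(abs(B[...,0]-x)<.006)&(abs(B[...,1]-y)<.012)&(P[...,2]>0.005)])),4)) for y in (-.11,-.05,0,.05,.09)])
    p,y,e=platepose();print('plate',(p*1000).round(1),y.round(3))
E
python3 -c "
from h import *
look('s6')"
```

```text
11.15 tcp base [   7. -150.] z 0.0178 F [ 0.2 -1.7 -0.4]
-0.045 [(-0.11, 0.3559), (-0.05, 0.0207), (0, 0.0215), (0.05, 0.0212), (0.09, 0.0223)]
0.045 [(-0.11, 0.2721), (-0.05, 0.0276), (0, 0.0277), (0.05, 0.0282), (0.09, 0.0283)]
0.06 [(-0.11, 0.255), (-0.05, 0.0291), (0, 0.0286), (0.05, 0.0286), (0.09, 0.0286)]
plate [11.  -9.7] -0.004
```

Emit:
{"name": "send_rows", "arguments": {
  "motion": [
    [0.25, 0.15, 0.1, 0, 0, 0, 0],
    [0.25, 0.3, 0.1, 0, 0, 0, 0],
    [0.25, 0.45, 0.1, 0, 0, 0, 0],
    [0.25, 0.6, 0.1, 0, 0, 0, 0],
    [0.25, 0.75, 0.1, 0, 0, 0, 0],
    [0.25, 0.9, 0.1, 0, 0, 0, 0]
  ]
}}

```text
clock: 12.0
tcp_pos: [0.5875, -0.0657, 0.016]
orientation: [0.704, -0.068, 0.704, 0.067]
force: [-2.6, -9.5, 9.3]
gripper_width: 0.0855
```

```bash
python3 -c "
from h import *
look('s7');snap('wrist','w7')"
```

```text
12.0 tcp base [   8.  -142.1] z 0.016 F [-2.6 -9.5  9.3]
-0.045 [(-0.11, 0.3636), (-0.05, 0.0227), (0, 0.0211), (0.05, 0.0219), (0.09, 0.0222)]
0.045 [(-0.11, 0.2746), (-0.05, 0.0268), (0, 0.0269), (0.05, 0.0282), (0.09, 0.0274)]
0.06 [(-0.11, 0.2535), (-0.05, 0.0281), (0, 0.0288), (0.05, 0.029), (0.09, 0.0296)]
plate [10.6 -1.3] -0.001
```

View pics/w7.png

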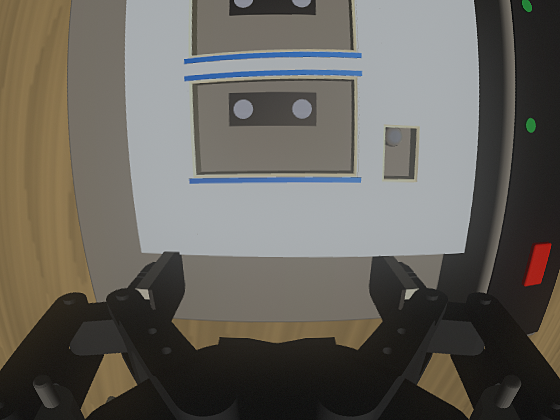

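The right pin is now visible inside the slot at (393,137), near its left end, so the plate has about 6 mm still to go. I continue in 1 mm steps with slightly less depth.

Emit:
{"name": "send_rows", "arguments": {
  "motion": [
    [-0.1, 0.1, 0, 0, 0, 0, 0],
    [-0.1, 0.2, 0, 0, 0, 0, 0],
    [-0.1, 0.2, 0, 0, 0, 0, 0]
  ]
}}

```text
clock: 12.52
tcp_pos: [0.5869, -0.0628, 0.0163]
orientation: [0.704, -0.067, 0.704, 0.067]
force: [-2.9, -4.7, 4.7]
gripper_width: 0.0855
```

```bash
python3 -c "
from h import *
look('s8')
a=snap('wrist')['pixels'];cv2.imwrite('pics/w8.png',a[:330,80:540,::-1])"
```

```text
12.525 tcp base [   7.9 -139.2] z 0.0163 F [-2.9 -4.7  4.7]
-0.045 [(-0.11, 0.3599), (-0.05, 0.0232), (0, 0.0211), (0.05, 0.0212), (0.09, 0.021)]
0.045 [(-0.11, 0.2708), (-0.05, 0.0262), (0, 0.0261), (0.05, 0.0264), (0.09, 0.0262)]
0.06 [(-0.11, 0.2526), (-0.05, 0.0278), (0, 0.0274), (0.05, 0.0277), (0.09, 0.0275)]
plate [10.9  1.5] -0.009
```

View pics/w8.png

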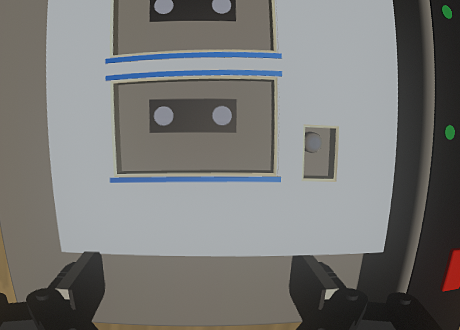

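The pin is now at (313,142) in the crop and the rear has sunk about 1 mm. About 5–6 mm remain.

Emit:
{"name": "send_rows", "arguments": {
  "motion": [
    [0, 0.1, 0, 0, 0, 0, 0],
    [0, 0.2, 0, 0, 0, 0, 0],
    [0, 0.3, 0, 0, 0, 0, 0],
    [0, 0.3, 0, 0, 0, 0, 0]
  ]
}}

```text
clock: 13.18
tcp_pos: [0.5864, -0.0595, 0.0162]
orientation: [0.704, -0.067, 0.704, 0.067]
force: [-0.3, -1.0, -0.0]
gripper_width: 0.0855
```

```bash
python3 -c "
from h import *
look('s9')"
```

```text
13.175 tcp base [   8.1 -135.8] z 0.0162 F [-0.3 -1.  -0. ]
-0.045 [(-0.11, 0.3604), (-0.05, 0.293), (0, 0.0207), (0.05, 0.0203), (0.09, 0.0208)]
0.045 [(-0.11, 0.2625), (-0.05, 0.0209), (0, 0.0206), (0.05, 0.0205), (0.09, 0.0208)]
0.06 [(-0.11, 0.2515), (-0.05, 0.0203), (0, 0.021), (0.05, 0.0206), (0.09, 0.0207)]
plate [11.1  4. ] -0.012
```

The plate dropped: its height is now 20.5 mm everywhere, rear and front, which is flat. I retract and verify.

Emit:
{"name": "send_rows", "arguments": {
  "motion": [
    [0, -0.3, 0, 0, 0, 0, 0],
    [0, -1.0, 0, 0, 0, 0, 0],
    [0, -2.5, 0, 0, 0, 0, 0],
    [-2, -3, 0, 0, 0, 0, 0],
    [-7, -3, 0, 0, 0, 0, 0],
    [-12, -3, 0, 0, 0, 0, 0],
    [-15, -3, 0, 0, 0, 0, 0],
    [-15, -3, 0, 0, 0, 0, 0]
  ]
}}

```text
clock: 14.28
tcp_pos: [0.5931, -0.0903, 0.1689]
orientation: [0.705, -0.068, 0.702, 0.067]
force: [-0.0, -0.2, 0.2]
gripper_width: 0.0854
```

Emit:
{"name": "send_rows", "arguments": {
  "motion": [
    [0, -4, -6, 0, 0, 0, 0],
    [0, -6, -12, 0, 0, 0, 0],
    [0, -8, -18, 0, 0, 0, 0],
    [0, -8, -20, 0, 0, 0, 0],
    [0, -8, -20, 0, 0, 0, 0]
  ]
}}

```text
clock: 14.9
tcp_pos: [0.4093, -0.2066, 0.1657]
orientation: [0.704, -0.066, 0.704, 0.067]
force: [0.5, 0.1, 0.2]
gripper_width: 0.0852
```

```bash
python3 -c "
from h import *
look('s10')"
```

```text
14.9 tcp base [-193.6 -247. ] z 0.1657 F [0.5 0.1 0.2]
-0.045 [(-0.11, 0.021), (-0.05, 0.0206), (0, 0.0199), (0.05, 0.0202), (0.09, 0.0211)]
0.045 [(-0.11, 0.0201), (-0.05, 0.0207), (0, 0.0204), (0.05, 0.0208), (0.09, 0.0211)]
0.06 [(-0.11, 0.0206), (-0.05, 0.0204), (0, 0.0203), (0.05, 0.0206), (0.09, 0.021)]
plate [11.3 -1.9] 0.009
```

View pics/s10.png

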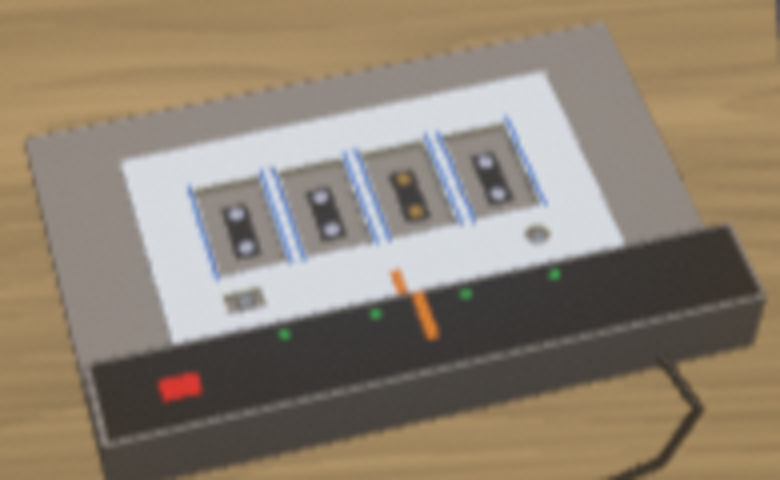

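The final view shows both pins in their holes at (538,234) and (245,300). The orange marks line up near (400,282) and (425,315), and the plate is flat. The robot is clear, so I hand in.

Run:
```python
from h import *
a=np.load('scene0.npz')['pixels'].astype(int);b=np.load('last.npz')['pixels'].astype(int)
for n,(u0,u1,v0,v1) in dict(blue=(380,415,140,175),green=(408,448,178,215),therm=(145,168,185,225),bottle=(128,175,215,282)).items(): print(n,abs(a-b)[v0:v1,u0:u1].mean().round(2))
print(bot.close_job())
```

```text
blue 2.17
green 2.1
therm 2.09
bottle 1.97
the job is handed in; nothing more can be done
None
```

The cradle plate is seated on both pins and lies flat on the deck, and the job is handed in at about 15 s of the 51 s allowed. I slid it square against the housing with the open fingertips on its front edge. I then slid it left along the housing from its right edge until both holes dropped over the pins, and drew the arm clear.

**Last checks:**
- **Flatness:** the plate's top measures 20–21 mm at every sampled point, against 20 mm expected. Its rear part read about 28 mm before it dropped.
- **Fit:** both pins show inside their holes, and the orange marks face each other.
- **Surroundings:** the image regions around both oximeters, the thermometer and the bottle changed only by about the noise level between the first and last pictures.

**What disagreed:**
- **Automatic plate fit:** its x reading (11 mm against 18.5 mm) was wrong near the end, because the housing hides the plate's rear edge from that camera. I relied on the heights and the picture instead.
- **Push against the housing:** the force briefly reached about 36 N (31 N of it along the push), more than a gentle nudge, before I backed off.

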